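Eject the thick drive from the desk dock and rack it

TASK

The two-well docking station on the desk holds a thick and a thin drive. Use the ejector key of the thick drive's well to push that drive up, draw it straight up out of the dock, and stand it fully down in one of the free slots of the wooden drive rack, letting go of it only when it is down. Leave the thin drive plugged in, and do not disturb the drives in the rack or the other things on the desk.

Things in the scene. Friction and masses are not known exactly. Their poses are not given: they have to be found in the camera images.
- dock: Black docking station, fixed, 150 x 116 x 118 mm (x, y, z; foot skirt 4 mm wider all round). Origin: centre of its underside on the desk; x points from the key side to the wells' side, y left, z up. Flat top at z = 118 mm. Two open-topped wells side by side, at y = +24 mm (left) and y = -24 mm (right), each with its ejector key in front of it, at x = -50 mm and the well's y.
- well_left (a point): Centre of the left well's mouth, at dock (18, 24, 118) mm. The well is 73 mm (dock x) by 17 mm (dock y), its floor 102 mm down, so a plugged-in drive's top lies 2 mm below the dock's top, with no room for fingers. A leaf spring on the +y side presses the drive against the well's -y wall.
- well_right (a point): Centre of the right well's mouth, at dock (18, -24, 118) mm; otherwise like the left well.
- key_left (a joint): Ejector key of the left (dock +y) well: travel in m, 0 = up, 0.016 = fully down (a hard stop). Pushed straight down it raises the drive in its well by 1.7 times its travel (about 26 mm in all, 24 mm out of the dock's top), taking 12 to 20 N with the thick drive; let go, the key springs back up and the leaf spring holds the drive where it is.
- key_right (a joint): The same for the right (dock -y) well.
- key_left_top (a point): Centre of the top face of the left key's cap: 26 mm (dock x) x 20 mm (dock y), 20 mm above the dock's top at rest.
- key_right_top (a point): The same for the right key.
- drive_thick: The thick 2.5-inch drive, metal, 70 mm (x) x 15 mm (y) x 100 mm (z) tall as it stands, about 0.18 kg. It starts plugged in, in either well, its x, y, z along those of the dock. Origin: middle of the lower edge of its -y face.
- drive_thick_top (a point): Centre of the thick drive's top end (70 x 15 mm), 100 mm above its foot.
- drive_thick_foot (a point): Centre of the thick drive's lower end.
- drive_thin: The thin 2.5-inch drive, 70 x 7 x 100 mm, 0.06 kg, plugged in in the other well; it stays there. Origin: middle of the lower edge of its -y face.
- rack: Wooden drive rack, fixed, a block 100 x 176 x 58 mm (x, y, z). Origin: centre of its underside. Five slots open at the top, 75 mm long (along rack x), 20 mm wide (along y), 46 mm deep (floor at z = 12 mm), with 3 mm bevelled mouths, centred at x = 0 and y = -64, -32, 0, +32, +64 mm. Drives stand in the two end slots; the three middle ones are free. A racked drive's top stands 54 mm above the rack.
- stored_a: A drive just like the thick one, standing in the rack's slot at y = -64 mm. Origin: middle of the lower edge of its -y face.
- stored_b: A drive just like the thick one, standing in the rack's slot at y = +64 mm. Origin: middle of the lower edge of its -y face.
- mug: White mug, 82 mm wide and 95 mm tall, with a handle, beyond the dock and rack. Origin: centre of its foot.
- stapler: Black desk stapler, 145 x 36 x 56 mm, on the left at the back. Origin: centre of its underside.
- glasses_case: Grey glasses case, 160 x 62 x 42 mm, on the right at the back. Origin: centre of its underside.
- mouse: Black computer mouse, 106 x 60 x 33 mm, at the right. Origin: centre of its underside.
- usb_stick: USB stick, 56 x 19 x 9 mm, lying on the desk in front of the dock's key side. Origin: on its underside near the middle.
- screwdriver: Small screwdriver, 140 mm long, lying on the desk in front of the rack. Origin: on its underside near the middle.
Not all that is in view belongs to the job. What is shaped like the dock but blue or turquoise is not meant.

How it is judged:
On the way, in this order (a step that is already met when the one before it is completed fails the run):
1. the thick drive is pushed up at least 15 mm in its well by its ejector key, the gripper not touching the drive (z of drive_thick_foot in the frame of dock above 0.031 m and contact force between the fingers and drive_thick below 0.1 N and value of joint any of key_left, key_right above 0.009 m), for 0.1 s.
2. the thick drive is drawn up clear of the dock, upright (z of drive_thick_foot in the frame of dock above 0.118 m and angle between drive_thick's own z axis and vertical below 0.35 rad), for 0.05 s.
At the end, for the whole second after the job is handed in: The thick drive stands upright (within 10 degrees) in one of the rack's three free slots, its foot within 4 mm of the slot's floor, at rest and let go; the thin drive is still plugged in (raised less than 4 mm), both ejector keys are back up, and the rack's other drives are in their slots (z of drive_thick_foot in the frame of rack between 0.008 and 0.016 m and x of drive_thick_foot in the frame of rack between -0.01 and 0.01 m and y of drive_thick_foot in the frame of rack between -0.042 and 0.042 m and angle between drive_thick's own z axis and vertical below 0.17 rad and linear speed of drive_thick below 0.02 m/s and z of drive_thin in the frame of dock below 0.02 m and value of joint each of key_left, key_right below 0.003 m and z of each of stored_a, stored_b in the frame of rack below 0.018 m); the robot touches nothing.
It fails at once if the thin drive was pushed or pulled up out of its plug (6 mm or more) (z of drive_thin in the frame of dock above 0.022 m).
It fails at once if the thick drive was let go in the air, or over the rack before it was down to within 10 mm of the slot's floor ((height (world z) of drive_thick_foot above 0.07 m and contact force between the fingers and drive_thick below 0.1 N) or (horizontal distance between drive_thick_foot and rack below 0.06 m and z of drive_thick_foot in the frame of rack above 0.022 m and contact force between the fingers and drive_thick below 0.1 N)).
It fails at once if a drive in the rack was knocked or lifted (15 mm or more) (distance of any of stored_a, stored_b from where it was at the start of the episode above 0.015 m).
It fails at once if another thing on the desk was moved 30 mm or more (distance of any of mug, stapler, glasses_case, mouse, usb_stick, screwdriver from where it was at the start of the episode above 0.03 m).
It also fails if it takes over 51 s, if anything falls off the work surface, if the arm or the gripper's body presses on something with over 40 N, if the wrist force passes 120 N, or if a joint passes its speed limit or range.

ROBOT

A 6-joint arm with a two-finger parallel gripper is mounted at the origin on the work surface. World frame = base frame: x ahead of the robot, y to its left, z up, the work surface at z = 0. Lengths are in m, angles in rad, forces in N, time in s.
With the tool pointing down it reaches from about 0.4 to 0.825 m from the base axis. Payload 7 kg.
Tool frame: the origin (TCP) lies at the very end of the fingers, on their centre line; the grasp point (between the pads) lies 19 mm behind it; y points along the fingers, x is the direction in which the jaws open and shut, and the axes are right-handed (so a half turn about y gives the same grasp; the last joint's range is limited). The gripper opens to 88 mm and grips with 3 to 60 N. Pads are 19 mm wide; open, the fingers measure 130 mm over their backs; the gripper's body (78 mm by 193 mm) begins 47 mm behind the grasp point.
Start: joints at [1.572, 0.359, 0.012, 0, -1.224, -0.288], TCP at [0.191, 0.647, 0.227] pointing down, gripper open.
Joint ranges: [-3.07, 3.07], [-1.43, 2.12], [-1.02, 1.25], [-3.03, 1.67], [-3.05, -0], [-3.03, 3.03]. Speed limits (rad/s): [2.39, 2.39, 3.01, 3.14, 3.14, 3.14].

INTERFACE

Orientations are given as a 3x3 rotation matrix whose columns are the frame's x, y, z axes.
In Python, from workcell import ctrl, viewer gives the robot as it stands.
- The arm moves only by the tool apply_moves, never from a script. Its arguments are lists of equal length, an entry for each row: "claw": the finger opening in m, from 0 to 0.0876; "dp": the shift along the tool's x, y, z in m, a list of three; "angular": the turn, a rotation vector about the tool's x, y, z in rad, a list of three. In form: {"claw": [claw, ...], "dp": [[x, y, z], ...], "angular": [[ax, ay, az], ...]}. A call has 1 to 10 rows; each row is the pose to reach, as a shift and turn from the pose measured when the call began, along the tool's axes at that moment; what a row does not reach only later rows make up. A row lasts 1/8 s, in which the tool goes at most 62.5 mm and 10.7 degrees, less where a joint would pass 70% of its speed; a pose out of reach is approached as far as the arm can. A call with a gripper value outside its range is refused whole. The fingers move at their own pace and stop on an object; "force" is the grip in N (left out, the last holds). Time passes only in rows, so rows that repeat a pose let the fingers close. It gives the time, the measured TCP pose, the force and the opening at its end, in the units of the state.
- ctrl.sense(): the state, without advancing time (a new reading comes with each control period).
- viewer.grab_frame(name): name is "scene" or "top" or "wrist"; returns the picture (420x560x3 uint8, red, green, blue); there is no depth.
- viewer.camera_model(name): a dict with "fov_y" (degrees; the focal length in pixels is half the picture's height over the tangent of half this angle, whatever the lens; pixels are square), "cx", "cy" (the principal point, pixels), "R" (3x3) and "t" (3): a world point X has camera coordinates R X + t. Camera axes: x right, y down, z forward; pixel columns grow to the right and rows downward; lengths in m; the calibration is good to about 2 mm. A picture is of the moment at which its call begins: read the wrist's pose just before it. camera_model takes no time and is no camera call; for the wrist camera it gives the pose at the moment of the call.
- ctrl.hand_in(): hands the job in, once; it reports no verdict.
The state is a dict: "t": time; "q": joint angles; "joint_vel": joint speeds; "joint_efforts": joint torques, N m; "ee_pos": TCP position; "orientation": TCP orientation; "ft_force": force on the tool from outside, world axes, zero at the start; "ft_torque": the same for the moment, N m; "gripper_width": finger opening in m.
Only numpy, scipy, OpenCV 4.12 (cv2) and the standard library are available. Lean on these libraries where they do the work, as an engineer would, in place of code of your own. Each camera call takes 0.05 s, during which the arm holds its last target. There are 200 camera calls.

## Working session

There is one attempt and no reset: what is moved stays moved. The work goes in short steps, Python scripts to look and compute and a tool call to move; the robot and the scene stay as the last step left them, time stands still between calls to the robot, and variables do not carry over. Pictures are saved under pics/ and viewed, on a budget of 10 in all, crops included, one or two more only if the job needs it, and the job is handed in when it is done.

Besides the shell and the picture viewer there is one more tool, called by a JSON object that holds its "name" and its "arguments", one argument or row to a line. apply_moves: Moves the arm, as the interface text tells. Its arguments: {"type":"object","properties":{"claw":{"type":"array"},"dp":{"type":"array"},"angular":{"type":"array"},"force":{"type":"number"}},"required":["claw","dp","angular"]}

```bash
mkdir -p pics
cat > h.py <<'E'
import numpy as np, cv2
from workcell import ctrl, viewer
def K(n):
    m=viewer.camera_model(n); f=210/np.tan(np.radians(m['fov_y'])/2)
    return f,m['cx'],m['cy'],np.array(m['R']),np.array(m['t'])
def ray(c,u,v):
    f,cx,cy,R,t=c; return -R.T@t, R.T@np.array([(u-cx)/f,(v-cy)/f,1.])
def onz(c,u,v,z):
    o,d=ray(c,u,v); return o+d*(z-o[2])/d[2]
def proj(c,X):
    f,cx,cy,R,t=c; p=R@np.array(X)+t; return np.array([f*p[0]/p[2]+cx,f*p[1]/p[2]+cy])
def tri(c1,p1,c2,p2):
    o1,d1=ray(c1,*p1);o2,d2=ray(c2,*p2)
    s=np.linalg.lstsq(np.c_[d1,-d2],o2-o1,rcond=None)[0]
    a,b=o1+s[0]*d1,o2+s[1]*d2; return (a+b)/2,np.linalg.norm(a-b)
def save(img,name): cv2.imwrite('pics/'+name+'.png',cv2.cvtColor(img,cv2.COLOR_RGB2BGR))
E
python3 - <<'E'
from h import *
s=ctrl.sense(); print(s)
for n in ('scene','top','wrist'):
    c=K(n); im=viewer.grab_frame(n); np.save(n+'0.npy',im); print(n,c[:3],-c[3].T@c[4],c[3].tolist(),viewer.camera_model(n).keys())
    save(im,n+'0')
E
```

```text
{'t': 0.0, 'q': array([ 1.57210654e+00,  3.59380816e-01,  1.10685100e-02, -3.60574496e-04,
       -1.22411043e+00, -2.88071574e-01]), 'joint_vel': array([ 0.00139005,  0.00166248, -0.00184252,  0.00101081,  0.00050148,
       -0.00128712]), 'joint_efforts': array([ 9.52390910e-04, -5.82702184e+01,  2.93053508e+01,  6.99750692e+00,
        6.82327125e-03, -1.58855987e-04]), 'ee_pos': array([0.1908243 , 0.64695251, 0.22562894]), 'orientation': array([[-2.82964818e-01, -3.36990525e-04,  9.59130230e-01],
       [-9.59128860e-01, -1.62682542e-03, -2.82964985e-01],
       [ 1.65569396e-03, -9.99998620e-01,  1.37117022e-04]]), 'ft_force': array([ 0.71156485,  0.0632664 , -0.19350768]), 'ft_torque': array([-0.03695473,  0.00838668, -0.01437284]), 'gripper_width': 0.08757385425458919}
scene (np.float64(406.8660404988501), 272.74200455476324, 211.19762788542008) [1.12641162 0.65667576 0.98844861] [[-0.7592419243129757, 0.650519170586666, -0.01940384149507902], [0.438205232663453, 0.4889452136243603, -0.7542604007504291], [-0.48117343487759096, -0.5811689829757477, -0.6562886093747446]] dict_keys(['fov_y', 'cx', 'cy', 'R', 't'])
top (np.float64(391.5374253772892), 278.18479656565313, 210.18507727401976) [ 0.30418159 -0.08619012  1.13030076] [[-0.010864059882216661, -0.9999280620716481, 0.005083589727164106], [-0.9799654423667702, 0.00963579571243733, -0.19893436909666598], [0.1988710737381784, -0.007142977154288669, -0.9799996295446226]] dict_keys(['fov_y', 'cx', 'cy', 'R', 't'])
wrist (np.float64(316.38386419178846), 281.7448790032477, 208.1656545823718) [0.25895972 0.62713183 0.38372732] [[-0.28203756602415286, -0.9594021765792065, 0.0015082858656787523], [-0.9252563751132673, 0.27241467158191246, 0.26399031614658824], [-0.25368376310562013, 0.07305963510721786, -0.964524151099687]] dict_keys(['fov_y', 'cx', 'cy', 'R', 't'])
```

View pics/scene0.png

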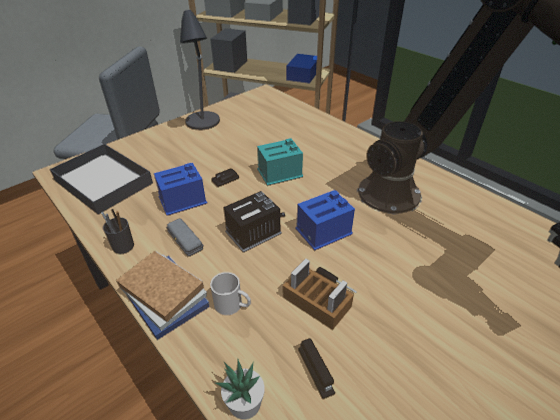

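View pics/top0.png

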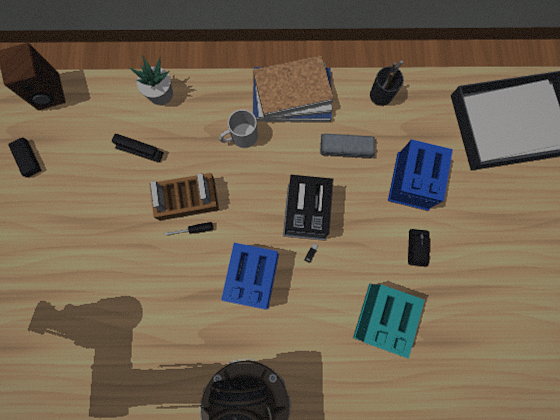

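Scene view: the black dock is at (253,220), with blue docks at (181,188) and (325,219) and a turquoise one at (280,160). In the top view the black dock is at (309,206), the blue ones at (420,175) and (250,275), and the turquoise one at (391,320). Only the black one fits the description. The wooden rack is at top (184,196) and scene (318,292). I'll confirm with an enlarged crop.

Run:
```python
from h import *
t=np.load('top0.npy'); s=np.load('scene0.npy')
def up(im,x0,y0,w,h,W,H): return cv2.convertScaleAbs(cv2.resize(im[y0:y0+h,x0:x0+w],(W,H),interpolation=cv2.INTER_CUBIC),alpha=1.5)
a=up(t,275,165,65,80,390,480); b=up(s,215,180,80,80,400,480)
save(np.hstack([a,b]),'crop1')
```

```text
(no output)
```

View pics/crop1.png

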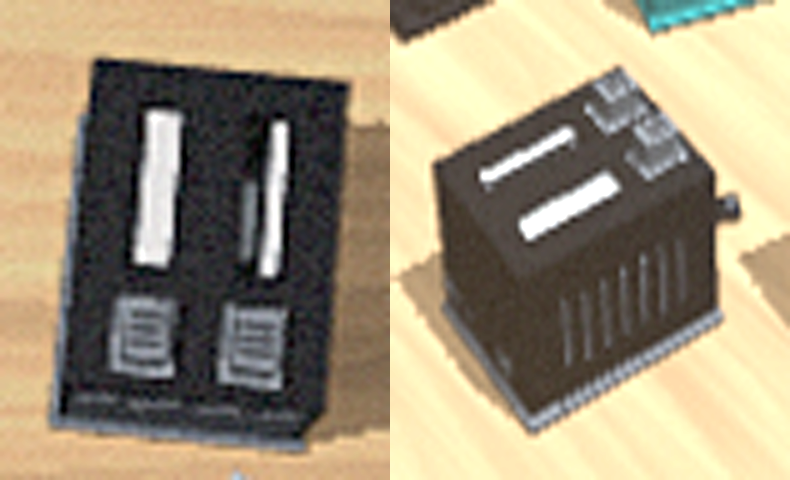

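The crop confirms the black dock. The thick drive is in its left (+y) well, at crop (157,188), with its key at (143,337). The thin drive is in the right well at (272,200). The other docks are empty.

Run:
```python
from h import *
t=np.load('top0.npy'); s=np.load('scene0.npy')
ct,cs=K('top'),K('scene')
def blobs(im,x0,y0,w,h,thr):
    g=im[y0:y0+h,x0:x0+w].astype(np.float32)
    m=((g.min(2)>thr)&(g.max(2)-g.min(2)<30)).astype(np.uint8)
    n,l,st,c=cv2.connectedComponentsWithStats(m)
    out=[]
    for i in range(1,n):
        if st[i,4]>15:
            p=np.argwhere(l==i)[:,::-1].astype(np.float32)
            r=cv2.minAreaRect(p); out.append((st[i,4],c[i]+[x0,y0],[np.round(v,1) for v in r[1]],r[2]))
    return out
for thr in (100,130):
  print(thr)
  for n,im,boxes in (('top',t,[(288,178,40,36),(145,165,80,55)]),('scene',s,[(228,195,45,32),(280,255,80,70)])):
    for b in boxes:
        for o in blobs(im,*b,thr): print(n,o)
```

```text
100
top (np.int32(136), array([301.02941176, 195.94117647]), [np.float64(5.3), np.float64(25.1)], 5.19442892074585)
top (np.int32(63), array([320.46031746, 197.34920635]), [np.float64(2.5), np.float64(25.1)], 3.814075469970703)
top (np.int32(137), array([201.06569343, 185.79562044]), [np.float64(24.6), np.float64(5.4)], 81.8698959350586)
top (np.int32(137), array([154.05109489, 193.43065693]), [np.float64(25.0), np.float64(5.4)], 82.56858825683594)
scene (np.int32(19), array([267.94736842, 201.05263158]), [np.float64(4.1), np.float64(7.4)], 59.03623962402344)
scene (np.int32(46), array([242.04347826, 205.26086957]), [np.float64(2.3), np.float64(19.3)], 66.37062072753906)
scene (np.int32(84), array([250.17857143, 213.80952381]), [np.float64(4.1), np.float64(20.6)], 65.55604553222656)
scene (np.int32(113), array([299.84070796, 266.94690265]), [np.float64(5.2), np.float64(21.4)], 47.121097564697266)
scene (np.int32(142), array([337.64788732, 288.84507042]), [np.float64(10.3), np.float64(21.9)], 38.65980911254883)
scene (np.int32(23), array([351.39130435, 289.08695652]), [np.float64(10.8
[... 343 characters left out ...]
64(4.9)], 81.8698959350586)
top (np.int32(120), array([154.18333333, 193.35      ]), [np.float64(24.8), np.float64(5.0)], 82.87498474121094)
scene (np.int32(35), array([241.97142857, 205.42857143]), [np.float64(1.7), np.float64(19.3)], 66.37062072753906)
scene (np.int32(70), array([250.24285714, 213.88571429]), [np.float64(3.4), np.float64(19.8)], 65.55604553222656)
scene (np.int32(97), array([299.56701031, 266.69072165]), [np.float64(4.5), np.float64(21.4)], 47.121097564697266)
scene (np.int32(125), array([337.616, 288.888]), [np.float64(8.6), np.float64(21.4)], 33.6900634765625)
scene (np.int32(21), array([351.57142857, 289.0952381 ]), [np.float64(10.8), np.float64(1.7)], 33.6900634765625)
```

Run:
```python
from h import *
ct,cs=K('top'),K('scene')
print('tri thick',tri(ct,(301.07,196.05),cs,(250.2,213.85)))
print('tri thin',tri(ct,(320.5,197.5),cs,(242,205.35)))
T=onz(ct,301.07,196.05,.116);print('thick',T)
k=onz(ct,275+143/6,165+337/6,.138); k2=onz(ct,275+253/6,165+345/6,.138);print('keys',k,k2,k2-k,np.linalg.norm(k2-k))
print('yaw thick->key',np.degrees(np.arctan2(*(T-k)[[1,0]])),np.linalg.norm((T-k)[:2]))
A=onz(ct,154.1,193.4,.112);B=onz(ct,201.1,185.75,.112);print('stored',A,B,A-B,np.linalg.norm(A-B),np.degrees(np.arctan2(*(A-B)[[1,0]]))-90)
print('rackc',(A+B)/2)
```

```text
tri thick (array([ 0.54861802, -0.15550962,  0.11465688]), np.float64(0.0012755323229594385))
tri thin (array([ 0.54352996, -0.20676178,  0.11585513]), np.float64(0.000356616601574495))
thick [ 0.54783207 -0.15495901  0.116     ]
keys [ 0.476206   -0.14621895  0.138     ] [ 0.47225791 -0.19329087  0.138     ] [-0.00394809 -0.04707192  0.        ] 0.04723720148942271
yaw thick->key -6.957037809929823 0.07215734349370337
stored [0.55986002 0.23752252 0.112     ] [0.57980575 0.11263566 0.112     ] [-0.01994573  0.12488686  0.        ] 0.1264695988000762 9.074099388086196
rackc [0.56983289 0.17507909 0.112     ]
```

```bash
cat >> h.py <<'E'
from scipy.spatial.transform import Rotation as Rn
def Rt(deg):
    a=np.radians(deg); return np.array([[np.cos(a),0,-np.sin(a)],[np.sin(a),0,np.cos(a)],[0,-1,0]])
def plan(p,deg):
    s=ctrl.sense(); R=np.array(s['orientation'])
    print('dp',np.round(R.T@(np.array(p)-s['ee_pos']),4),'ang',np.round(Rn.from_matrix(R.T@Rt(deg)).as_rotvec(),4))
E
python3 - <<'E'
from h import *
plan([.50,.25,.24],-95.5); plan([.50,-.15,.24],-95.5)
E
```

```text
dp [ 0.2934 -0.0137  0.4089] ang [-0.     -0.1909  0.0013]
dp [ 0.6771 -0.0132  0.522 ] ang [-0.     -0.1909  0.0013]
```

{"name": "apply_moves", "arguments": {
  "claw": [0.03,0.03,0,0,0,0,0,0,0,0],
  "dp": [
    [0.293,-0.013,0.409],
    [0.293,-0.013,0.409],
    [0.293,-0.013,0.409],
    [0.293,-0.013,0.409],
    [0.293,-0.013,0.409],
    [0.293,-0.013,0.409],
    [0.293,-0.013,0.409],
    [0.677,-0.013,0.522],
    [0.677,-0.013,0.522],
    [0.677,-0.013,0.522]
  ],
  "angular": [
    [0,-0.191,0.001],
    [0,-0.191,0.001],
    [0,-0.191,0.001],
    [0,-0.191,0.001],
    [0,-0.191,0.001],
    [0,-0.191,0.001],
    [0,-0.191,0.001],
    [0,-0.191,0.001],
    [0,-0.191,0.001],
    [0,-0.191,0.001]
  ]
}}

```text
t: 1.4
ee_pos: [0.4761, 0.1136, 0.2384]
orientation: [[-0.095, -0.0, 0.995], [-0.995, -0.0, -0.095], [0.0, -1.0, -0.0]]
ft_force: [1.2, 0.2, 1.0]
gripper_width: 0.0008
```

```bash
python3 -c "
from h import *
plan([.50,-.15,.24],-95.5)"
```

```text
dp [ 0.2601 -0.0015  0.049 ] ang [0.     0.0004 0.0003]
```

{"name": "apply_moves", "arguments": {
  "claw": [0,0,0,0,0,0,0],
  "dp": [
    [0.26,-0.001,0.049],
    [0.26,-0.001,0.049],
    [0.26,-0.001,0.049],
    [0.26,-0.001,0.049],
    [0.26,-0.001,0.049],
    [0.26,-0.001,0.049],
    [0.26,-0.001,0.049]
  ],
  "angular": [
    [0,0,0],
    [0,0,0],
    [0,0,0],
    [0,0,0],
    [0,0,0],
    [0,0,0],
    [0,0,0]
  ]
}}

```text
t: 2.28
ee_pos: [0.5, -0.1491, 0.2394]
orientation: [[-0.095, -0.0, 0.995], [-0.995, -0.0, -0.095], [0.0, -1.0, -0.0]]
ft_force: [1.1, 0.5, -0.6]
gripper_width: 0.0006
```

Run:
```python
from h import *
import pickle
s=ctrl.sense(); c=K('wrist'); im=viewer.grab_frame('wrist'); np.save('w1.npy',im); pickle.dump(c,open('w1.pkl','wb')); print(s['ee_pos'],-c[3].T@c[4])
save(cv2.convertScaleAbs(cv2.resize(im,(800,600)),alpha=1.3),'w1')
for p in ([.548,-.155,.116],[.475,-.147,.138],[.472,-.193,.138]): print(proj(c,p))
```

```text
[ 0.49998584 -0.14905577  0.23941107] [ 0.57064021 -0.15584067  0.39742472]
[283.21385659 148.21881346]
[281.95809889 235.80197811]
[334.92624244 234.35461394]
```

View pics/w1.png

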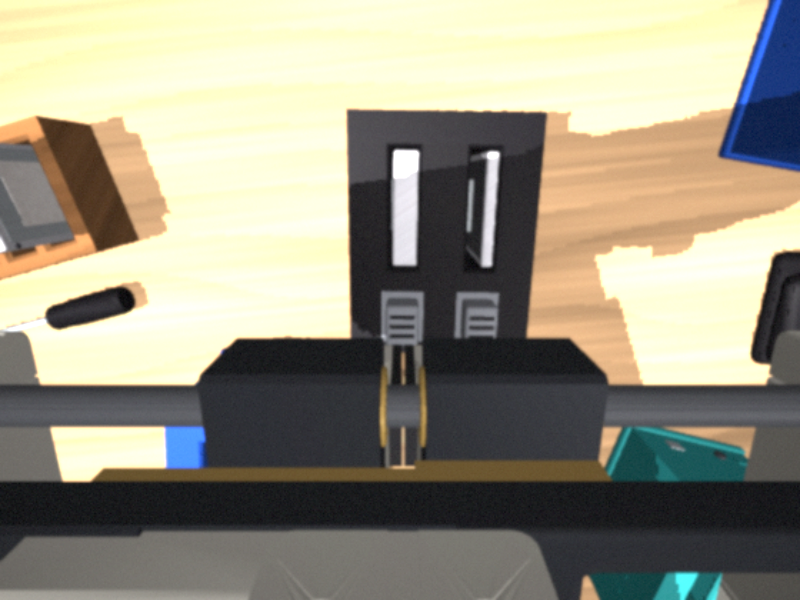

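The wrist view shows the thick drive at (405,208), the thin one at (487,208), and the left key at (402,320), partly behind the fingertips. The jaws are aligned with the dock.

Run:
```python
from h import *
import pickle
im=np.load('w1.npy').astype(float); c=pickle.load(open('w1.pkl','rb')); ct=K('top')
g=im[95:195,265:355]; m=(g.min(2)>95).astype(np.uint8)
n,l,st,cc=cv2.connectedComponentsWithStats(m)
for i in range(1,n):
    if st[i,4]>100:
        b=l==i; ys=np.arange(100)[b.any(1)]
        mid=np.array([np.argwhere(r)[:,0].mean() for r in b[ys]])
        k=np.polyfit(ys[5:-5],mid[5:-5],1)
        v0,v1=ys[0]+95-.0,ys[-1]+95+.0; u=lambda v:np.polyval(k,v-95)+265
        print(st[i],cc[i]+[265,95],v0,v1)
        a,b_=onz(c,u(v0),v0,.116),onz(c,u(v1),v1,.116); print('ends',a,b_,np.linalg.norm(a-b_),'yaw',np.degrees(np.arctan2(*(a-b_)[[1,0]])),'mid',(a+b_)/2)
        w=[r.sum() for r in (l==i)[ys]]; print('width px',np.median(w))
print(tri(ct,(301.07,196.05),c,(283.3,145.6)))
# key edges
row=im[:,:,:].mean(2)
print(row[200:242:2,281].round()); print(row[225,262:302].round())
# dock top back corners
print('corners', onz(c,347/1.4286,110/1.4286,.118),onz(c,545/1.4286,113/1.4286,.118))
```

```text
[   9    9   20   82 1447] [283.34968901 143.96129924] 104.0 185.0
ends [ 0.5846581  -0.15900764  0.116     ] [ 0.51539919 -0.15155932  0.116     ] 0.0696582662490387 yaw -6.138173909367987 mid [ 0.55002865 -0.15528348  0.116     ]
width px 18.0
[ 72  10  13  82 684] [342.60818713 144.52631579] 105.0 186.0
ends [ 0.57897692 -0.21061175  0.116     ] [ 0.50961137 -0.20307193  0.116     ] 0.06977412054025885 yaw -6.2035195699864945 mid [ 0.54429415 -0.20684184  0.116     ]
width px 8.0
(array([ 0.54967078, -0.15537062,  0.10843795]), np.float64(0.00020698558218488474))
[ 27.  34.  85. 105.  85.  60.  61.  80. 104. 107.  89.  44.  99.  97.
  42.  76. 104.  55.  63. 104.  98.]
[ 28.  28.  26.  32.  53.  89. 102.  94.  85.  94. 102. 102. 106. 103.
 104. 105. 105. 106. 106. 104. 102. 104. 104. 104. 103. 105. 104. 105.
 106. 103.  98. 103. 105.  90.  59.  38.  28.  32.  32.  26.]
corners [ 0.60875626 -0.12735384  0.118     ] [ 0.596427   -0.24080309  0.118     ]
```

```bash
python3 -c "
from h import *
plan([.480,-.1475,.142],-96.1)"
```

```text
dp [ 0.0006  0.0976 -0.0201] ang [-0.0001  0.0121  0.    ]
```

{"name": "apply_moves", "arguments": {
  "claw": [0,0,0,0,0,0],
  "dp": [
    [0.0006,0.05,-0.02],
    [0.0006,0.08,-0.02],
    [0.0006,0.0975,-0.02],
    [0.0006,0.0975,-0.02],
    [0.0006,0.1,-0.02],
    [0.0006,0.102,-0.02]
  ],
  "angular": [
    [0,0.012,0],
    [0,0.012,0],
    [0,0.012,0],
    [0,0.012,0],
    [0,0.012,0],
    [0,0.012,0]
  ]
}}

```text
t: 3.08
ee_pos: [0.4808, -0.1472, 0.1384]
orientation: [[-0.106, 0.002, 0.994], [-0.994, 0.0, -0.106], [-0.0, -1.0, 0.002]]
ft_force: [-0.2, 0.1, 0.8]
gripper_width: 0.0002
```

{"name": "apply_moves", "arguments": {
  "claw": [0,0,0,0,0,0],
  "dp": [
    [0,0.002,0],
    [0,0.004,0],
    [0,0.006,0],
    [0,0.008,0],
    [0,0.01,0],
    [0,0.01,0]
  ],
  "angular": [
    [0,0,0],
    [0,0,0],
    [0,0,0],
    [0,0,0],
    [0,0,0],
    [0,0,0]
  ]
}}

```text
t: 3.82
ee_pos: [0.481, -0.1473, 0.13]
orientation: [[-0.105, 0.003, 0.994], [-0.994, -0.0, -0.105], [-0.0, -1.0, 0.003]]
ft_force: [-4.5, 2.8, 11.8]
gripper_width: 0.0006
```

{"name": "apply_moves", "arguments": {
  "claw": [0,0,0,0,0,0,0,0],
  "dp": [
    [0,0.003,0],
    [0,0.005,0],
    [0,0.007,0],
    [0,0.009,0],
    [0,0.01,0],
    [0,0.011,0],
    [0,0.011,0],
    [0,0.011,0]
  ],
  "angular": [
    [0,0,0],
    [0,0,0],
    [0,0,0],
    [0,0,0],
    [0,0,0],
    [0,0,0],
    [0,0,0],
    [0,0,0]
  ]
}}

```text
t: 4.82
ee_pos: [0.4813, -0.1475, 0.1221]
orientation: [[-0.104, 0.005, 0.995], [-0.995, -0.001, -0.104], [0.0, -1.0, 0.005]]
ft_force: [-11.4, 6.4, 28.3]
gripper_width: 0.0002
```

{"name": "apply_moves", "arguments": {
  "claw": [0,0,0,0.04,0.04,0.04],
  "dp": [
    [0,-0.03,0],
    [0,-0.06,0],
    [0,-0.09,0],
    [0,-0.115,0.02],
    [0,-0.115,0.02],
    [0,-0.115,0.02]
  ],
  "angular": [
    [0,0,0],
    [0,0,0],
    [0,0,0],
    [0,0,0],
    [0,0,0],
    [0,0,0]
  ]
}}

```text
t: 5.58
ee_pos: [0.5, -0.1494, 0.2367]
orientation: [[-0.105, 0.004, 0.994], [-0.994, -0.0, -0.105], [0.0, -1.0, 0.004]]
ft_force: [-0.1, 0.1, 0.3]
gripper_width: 0.0249
```

```bash
cat > look.py <<'E'
from h import *
import pickle,sys
def look(tag):
    s=ctrl.sense(); c=K('wrist'); im=viewer.grab_frame('wrist'); np.save(tag+'.npy',im); pickle.dump(c,open(tag+'.pkl','wb'))
    print(s['t'],s['ee_pos'],s['ft_force']); save(cv2.convertScaleAbs(cv2.resize(im,(800,600)),alpha=1.3),tag)
    return im,c
E
python3 - <<'E'
from look import *
im,c=look('w2'); t=viewer.grab_frame('top'); np.save('top2.npy',t); ct=K('top')
def blobs(im,x0,y0,x1,y1,thr):
    m=(im[y0:y1,x0:x1].min(2)>thr).astype(np.uint8)
    n,l,st,cc=cv2.connectedComponentsWithStats(m)
    return [(st[i],np.round(cc[i]+[x0,y0],2)) for i in range(1,n) if st[i,4]>30]
print(blobs(t,285,175,332,215,115)); print(blobs(im,255,60,370,235,95))
E
```

```text
5.575 [ 0.50003046 -0.14936275  0.23668002] [-0.10067044  0.08101916  0.26978989]
[(array([20, 12, 27,  5, 50], dtype=int32), array([318.18, 189.24])), (array([ 0, 14,  9, 16, 73], dtype=int32), array([287.71, 199.19]))]
[(array([   0,    0,  115,   18, 2070], dtype=int32), array([312. ,  68.5])), (array([  18,   43,   21,   91, 1780], dtype=int32), array([282.77, 146.92])), (array([ 81,  46,  13,  82, 696], dtype=int32), array([342.2, 144.8])), (array([72, 67,  4, 36, 94], dtype=int32), array([328.17, 143.89])), (array([ 13, 146,  28,  29, 308], dtype=int32), array([284.1 , 216.93])), (array([ 65, 146,  29,  29, 163], dtype=int32), array([330.33, 212.68])), (array([ 73, 157,  21,   6,  98], dtype=int32), array([338.13, 219.15])), (array([ 72, 166,  21,   9,  99], dtype=int32), array([338.25, 229.88])), (array([ 16, 172,  21,   3,  43], dtype=int32), array([281.67, 233.42]))]
```

View pics/w2.png

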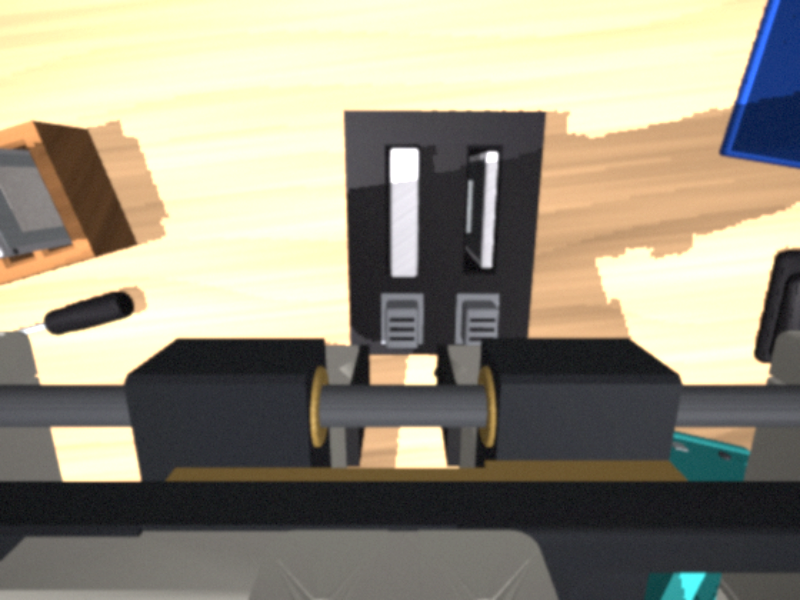

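The drive is up, at (404,211), and looks 91 px long against 82 before. Both keys are back up and the thin drive is unchanged.

Run:
```python
from h import *
import pickle
c=pickle.load(open('w2.pkl','rb')); im=np.load('w2.npy')
b=im[103:194,270:298].min(2)>95; ys=np.arange(8,84)
u=np.array([np.argwhere(b[y])[:,0].mean() for y in ys])+270
k=np.polyfit(ys+103,u,1)
for z in (.138,.142,.146):
    a,d=[onz(c,np.polyval(k,v),v,z) for v in (102.5,193.5)]
    print(z,(a+d)/2,np.linalg.norm(a-d),np.degrees(np.arctan2(*(a-d)[[1,0]])))
plan([.549,-.1555,.200],-96.1); plan([.549,-.1555,.1205],-96.1)
```

```text
0.138 [ 0.54932377 -0.1554317   0.138     ] 0.07183873032998986 -5.827492375132873
0.142 [ 0.54964499 -0.15545221  0.142     ] 0.07072057444057994 -5.827492375132871
0.146 [ 0.54996622 -0.15547272  0.146     ] 0.06960241855117003 -5.827492375132869
dp [0.0009 0.0365 0.0495] ang [-0.0034  0.0017  0.0004]
dp [0.0009 0.116  0.0492] ang [-0.0034  0.0017  0.0004]
```

{"name": "apply_moves", "arguments": {
  "claw": [0.032,0.032,0.032,0.032,0.032,0.032,0.032],
  "dp": [
    [0.001,0.01,0.049],
    [0.001,0.05,0.049],
    [0.001,0.075,0.049],
    [0.001,0.095,0.049],
    [0.001,0.108,0.049],
    [0.001,0.1155,0.049],
    [0.001,0.1155,0.049]
  ],
  "angular": [
    [-0.003,0.002,0],
    [-0.003,0.002,0],
    [-0.003,0.002,0],
    [-0.003,0.002,0],
    [-0.003,0.002,0],
    [-0.003,0.002,0],
    [-0.003,0.002,0]
  ]
}}

```text
t: 6.55
ee_pos: [0.5486, -0.1556, 0.1209]
orientation: [[-0.107, -0.0, 0.994], [-0.994, -0.0, -0.107], [0.0, -1.0, -0.0]]
ft_force: [0.3, 0.6, 0.0]
gripper_width: 0.0322
```

{"name": "apply_moves", "arguments": {
  "claw": [0.012,0.005,0.005,0.005,0.005],
  "dp": [
    [0,0,0],
    [0,0,0],
    [0,0,0],
    [0,0,0],
    [0,0,0]
  ],
  "angular": [
    [0,0,0],
    [0,0,0],
    [0,0,0],
    [0,0,0],
    [0,0,0]
  ],
  "force": 35
}}

```text
t: 7.18
ee_pos: [0.5491, -0.1552, 0.1214]
orientation: [[-0.106, 0.001, 0.994], [-0.994, -0.0, -0.106], [-0.0, -1.0, 0.001]]
ft_force: [-0.1, 5.6, 5.4]
gripper_width: 0.0148
```

{"name": "apply_moves", "arguments": {
  "claw": [0.005,0.005,0.005,0.005,0.005],
  "dp": [
    [-0.0005,-0.005,0],
    [-0.0005,-0.01,0],
    [-0.0005,-0.015,0],
    [-0.0005,-0.02,0],
    [-0.0005,-0.025,0]
  ],
  "angular": [
    [0,0,0],
    [0,0,0],
    [0,0,0],
    [0,0,0],
    [0,0,0]
  ]
}}

```text
t: 7.8
ee_pos: [0.549, -0.1549, 0.1467]
orientation: [[-0.106, 0.001, 0.994], [-0.994, -0.0, -0.106], [0.0, -1.0, 0.001]]
ft_force: [-0.4, -1.0, -3.7]
gripper_width: 0.0146
```

{"name": "apply_moves", "arguments": {
  "claw": [0.005,0.005,0.005,0.005,0.005,0.005,0.005,0.005],
  "dp": [
    [0,-0.01,0],
    [0,-0.025,0],
    [0,-0.04,0],
    [0,-0.055,0],
    [0,-0.07,0],
    [0,-0.09,0],
    [0,-0.115,0],
    [0,-0.115,0]
  ],
  "angular": [
    [0,0,0],
    [0,0,0],
    [0,0,0],
    [0,0,0],
    [0,0,0],
    [0,0,0],
    [0,0,0],
    [0,0,0]
  ]
}}

```text
t: 8.8
ee_pos: [0.55, -0.155, 0.2643]
orientation: [[-0.106, 0.005, 0.994], [-0.994, -0.001, -0.106], [0.0, -1.0, 0.005]]
ft_force: [-0.5, -0.9, -1.9]
gripper_width: 0.0149
```

Run:
```python
from h import *
s=viewer.grab_frame('scene'); np.save('scene3.npy',s); c=K('scene')
p=ctrl.sense()['ee_pos'];u,v=proj(c,p-[0,0,.03]).astype(int); print(p,u,v)
im=cv2.convertScaleAbs(cv2.resize(s[v-70:v+80,u-100:u+100],(800,600),interpolation=cv2.INTER_CUBIC),alpha=1.4); save(im,'s3'); print(u-100,v-70)
```

```text
[ 0.54920855 -0.1547964   0.26262096] 248 185
148 115
```

View pics/s3.png

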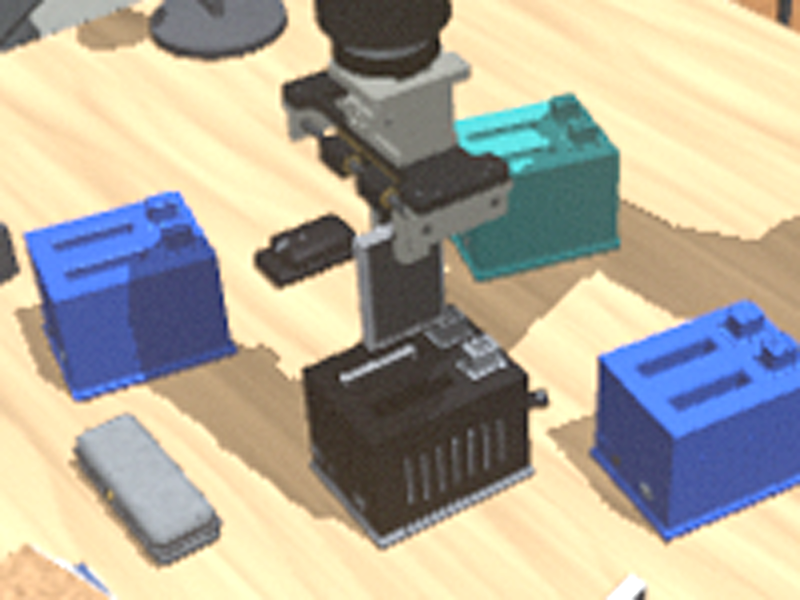

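The thick drive hangs upright in the jaws, clear of the dock, with its lower end at crop (400,340). The thin drive is still in its well at (378,363). Next I move over the rack.

```bash
python3 -c "
from h import *
plan([.505,.17,.265],-80.9)"
```

```text
dp [-0.3182 -0.0025 -0.0785] ang [-2.600e-03 -2.655e-01  1.000e-04]
```

{"name": "apply_moves", "arguments": {
  "claw": [0.005,0.005,0.005,0.005,0.005,0.005,0.005,0.005,0.005,0.005],
  "dp": [
    [-0.03,-0.002,-0.01],
    [-0.07,-0.002,-0.02],
    [-0.11,-0.002,-0.03],
    [-0.15,-0.002,-0.04],
    [-0.2,-0.002,-0.05],
    [-0.25,-0.002,-0.06],
    [-0.29,-0.002,-0.07],
    [-0.318,-0.002,-0.078],
    [-0.318,-0.002,-0.078],
    [-0.318,-0.002,-0.078]
  ],
  "angular": [
    [-0.003,-0.04,0],
    [-0.003,-0.08,0],
    [-0.003,-0.12,0],
    [-0.003,-0.16,0],
    [-0.003,-0.2,0],
    [-0.003,-0.24,0],
    [-0.003,-0.265,0],
    [-0.003,-0.265,0],
    [-0.003,-0.265,0],
    [-0.003,-0.265,0]
  ]
}}

```text
t: 10.1
ee_pos: [0.5051, 0.1694, 0.2637]
orientation: [[0.158, -0.002, 0.987], [-0.987, -0.001, 0.158], [0.001, -1.0, -0.002]]
ft_force: [-0.2, -1.0, -0.9]
gripper_width: 0.0148
```

Run:
```python
from look import *
im,c=look('w4')
A=np.array([.55986,.23752,.112]);B=np.array([.57981,.11264,.112]);C=np.array([.5698,.1751,.058])
for p in (A,B,C): print((proj(c,p)*800/560).round())
```

```text
10.1 [0.50506565 0.16943722 0.2637168 ] [-0.1539236  -1.04417509 -0.93503331]
[314. 183.]
[505. 183.]
[408. 181.]
```

View pics/w4.png

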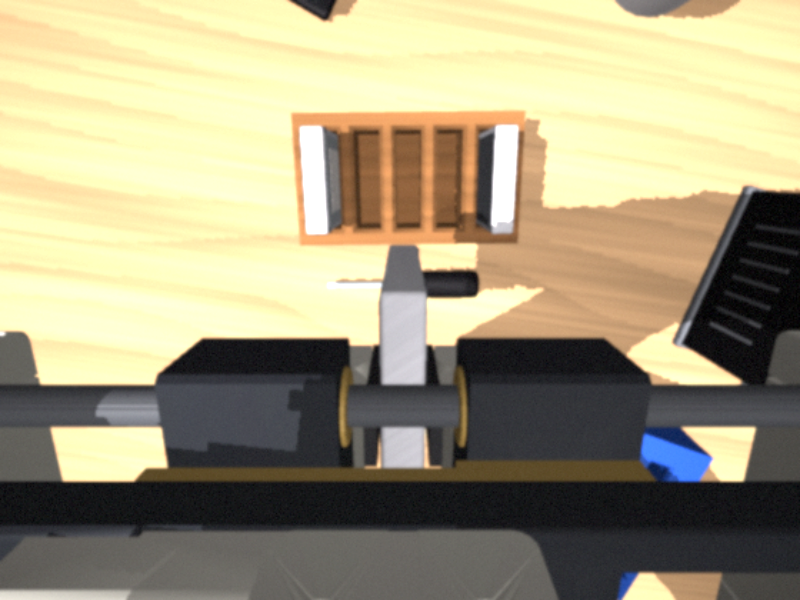

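The wrist view shows the rack with stored drives at (314,180) and (506,180) and the three free slots at x=369, 407 and 447. The held drive's near edge runs from its top at (403,292) to its foot at (403,246).

Run:
```python
from h import *
import pickle
c=pickle.load(open('w4.pkl','rb')); im=np.load('w4.npy').astype(float); ct=K('top'); S=.7
# stored tops
for u0,u1,pt in ((205,236,(154.1,193.4)),(340,368,(201.1,185.75))):
    m=(im[80:170,u0:u1].min(2)>140).astype(np.uint8); n,l,st,cc=cv2.connectedComponentsWithStats(m)
    i=1+np.argmax(st[1:,4]); r=cv2.minAreaRect(np.argwhere(l==i)[:,::-1].astype(np.float32)); p=np.array(r[0])+[u0,80]
    print('stored',p,r[1],r[2],onz(c,*p,.112),'tri',tri(c,p,ct,pt))
# slot edges along row at rack middle, mouth z .058
g=im[120:132].mean((0,2)); print(g[236:336].round().astype(int).tolist())
g=im[:,282:290].mean((1,2)); print('col',g[74:180].round().astype(int).tolist())
# held drive
p=np.array([.50507,.16944,.26372]);z=Rt(-80.9)[:,2]
for nm,(u,v),h in (('top',(403.5*S,292*S),p[2]+.0235),('foot',(403.5*S,246*S),p[2]-.0765)):
    X=onz(c,u,v,h); d=X-p; print(nm,X,'fwd',d@z,'side(x tool)',d@Rt(-80.9)[:,0])
```

```text
stored [219.23618889 125.48757553] (75.8424072265625, 16.293241500854492) 86.98721313476562 [0.56189591 0.23835436 0.112     ] tri (array([0.56158394, 0.23965519, 0.10518436]), np.float64(7.111560580773136e-05))
stored [352.88099003 124.47524261] (16.506799697875977, 75.53959655761719) 2.2906100749969482 [0.58292527 0.11362863 0.112     ] tri (array([0.58213054, 0.11310633, 0.1069303 ]), np.float64(0.002149342042407933))
[90, 77, 63, 62, 72, 76, 76, 78, 77, 73, 70, 65, 54, 43, 41, 52, 70, 79, 80, 79, 79, 80, 79, 80, 81, 79, 79, 79, 80, 85, 99, 109, 117, 125, 130, 130, 130, 125, 105, 87, 78, 73, 76, 79, 79, 80, 80, 79, 79, 79, 79, 78, 78, 78, 78, 78, 77, 72, 80, 98, 108, 118, 125, 128, 128, 127, 118, 100, 87, 82, 80, 79, 79, 79, 79, 78, 79, 78, 79, 79, 78, 77, 71, 62, 56, 54, 63, 89, 103, 111, 120, 126, 127, 128, 126, 114, 95, 78, 58, 45]
col [205, 204, 201, 191, 166, 144, 137, 138, 137, 135, 135, 135, 133, 122, 105, 94, 79, 55, 41, 50, 66, 76, 77, 76, 74, 74, 73, 75, 76, 77, 77, 78, 76, 76, 75, 74, 72, 72, 73, 75, 75, 76, 77, 79, 81, 82, 82, 80, 78, 76, 74, 77, 78, 78, 80, 80, 80, 80, 80, 80, 79, 80, 79, 78, 76, 77, 76, 75, 76, 77, 77, 77, 76, 76, 76, 77, 78, 78, 78, 78, 77, 68, 51, 42, 47, 68, 90, 104, 115, 128, 134, 135, 135, 133, 131, 131, 129, 117, 93, 83, 81, 81, 82, 81, 81, 81]
top [0.54057387 0.17476829 0.28722   ] fwd 0.03589972216203932 side(x tool) 0.000353992805359797
foot [0.53913863 0.17426012 0.18722   ] fwd 0.0344021799477223 side(x tool) 0.0006287765262382918
```

Run:
```python
from h import *
import pickle
c=pickle.load(open('w4.pkl','rb'))
a,b=onz(c,284.7,78,.058),onz(c,284.7,172,.058); print('edges',a,b,np.linalg.norm(a-b),(a+b)/2)
a,b=onz(c,284.7,88,.058),onz(c,284.7,161,.058); print('slot',a,b,np.linalg.norm(a-b),(a+b)/2)
A,B=onz(c,270.5,126,.058),onz(c,299.5,126,.058);print('pitch',np.linalg.norm(A-B),(A+B)/2)
plan([.5722,.1755,.255],-80.6)
```

```text
edges [0.61966299 0.18448348 0.058     ] [0.51978562 0.16814003 0.058     ] 0.10120572433419547 [0.5697243  0.17631175 0.058     ]
slot [0.609742   0.18286006 0.058     ] [0.53228564 0.17018547 0.058     ] 0.07848650847260408 [0.57101382 0.17652276 0.058     ]
pitch 0.03226060795630769 [0.57062333 0.17612028 0.058     ]
dp [0.0043 0.0088 0.0671] ang [ 0.0015 -0.006   0.0005]
```

{"name": "apply_moves", "arguments": {
  "claw": [0.005,0.005,0.005,0.005,0.005,0.005,0.005,0.005],
  "dp": [
    [0.001,0.003,0.03],
    [0.002,0.005,0.05],
    [0.003,0.01,0.0655],
    [0.003,0.04,0.0655],
    [0.003,0.07,0.0655],
    [0.003,0.1,0.0655],
    [0.003,0.109,0.0655],
    [0.003,0.109,0.0655]
  ],
  "angular": [
    [0.001,-0.006,0],
    [0.001,-0.006,0],
    [0.001,-0.006,0],
    [0.001,-0.006,0],
    [0.001,-0.006,0],
    [0.001,-0.006,0],
    [0.001,-0.006,0],
    [0.001,-0.006,0]
  ]
}}

```text
t: 11.15
ee_pos: [0.5704, 0.176, 0.1548]
orientation: [[0.163, -0.001, 0.987], [-0.987, -0.001, 0.163], [0.001, -1.0, -0.001]]
ft_force: [0.1, 0.8, -2.5]
gripper_width: 0.015
```

Run:
```python
from look import *
im,c=look('w5')
save(cv2.convertScaleAbs(cv2.resize(im[40:250,140:420],(800,600),interpolation=cv2.INTER_CUBIC),alpha=1.5),'w5c')
plan([.5705,.1765,.155],-80.6)
```

```text
11.15 [0.57036759 0.17600301 0.15478081] [ 0.06964826  0.83000661 -2.48972788]
dp [-0.0002  0.0007 -0.0003] ang [-0.0005 -0.      0.0005]
```

View pics/w5c.png

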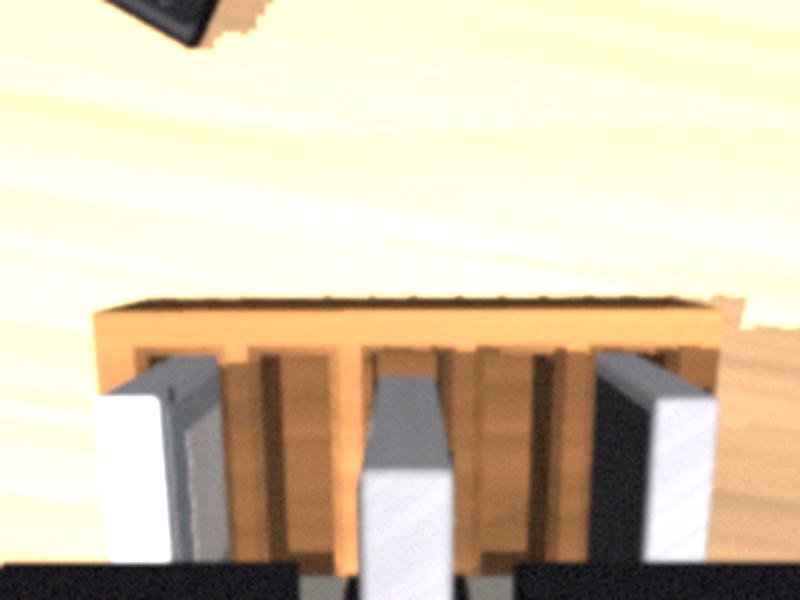

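The foot's front edge is at crop (407,377), above the middle slot: ridges at 347 and 459, far mouth edge at row 348.

Run:
```python
from h import *
import pickle
c=pickle.load(open('w5.pkl','rb')); R=Rt(-80.6); p=np.array([.57037,.17600,.15478]); k=280/800
f=lambda u,v,z:(lambda d:(round(d@R[:,0]*1e3,1),round(d@R[:,2]*1e3,1)))(onz(c,140+u*k,40+v*k,z)-p)
print('lateral(toolx), fwd mm')
print('foot L/R',f(376,377,.077),f(436,377,.077)); print('top L/R',f(361,469,.178),f(451,469,.178))
for u in (332,362,441,478): print('ridge',u,f(u,400,.058))
print('far mouth',f(403,348,.058),'rack far edge',f(403,311,.058))
for q in ((95,311),(720,311)): print('corner',f(*q,.058))
for u,v in ((97,394),(163,394),(652,396),(714,396)): print('stored',f(u,v,.112))
```

```text
lateral(toolx), fwd mm
foot L/R (np.float64(-7.5), np.float64(34.4)) (np.float64(8.3), np.float64(34.4))
top L/R (np.float64(-6.7), np.float64(35.9)) (np.float64(7.1), np.float64(35.9))
ridge 332 (np.float64(-20.7), np.float64(24.9))
ridge 362 (np.float64(-12.1), np.float64(24.9))
ridge 441 (np.float64(10.4), np.float64(24.9))
ridge 478 (np.float64(21.0), np.float64(24.9))
far mouth (np.float64(-0.4), np.float64(39.7)) rack far edge (np.float64(-0.4), np.float64(49.9))
corner (np.float64(-86.0), np.float64(49.9))
corner (np.float64(87.7), np.float64(50.0))
stored (np.float64(-69.0), np.float64(36.0))
stored (np.float64(-54.2), np.float64(36.0))
stored (np.float64(55.6), np.float64(35.6))
stored (np.float64(69.5), np.float64(35.6))
```

Lateral and forward offsets are all within 1 mm, so I descend.

{"name": "apply_moves", "arguments": {
  "claw": [0.005,0.005,0.005,0.005,0.005,0.005,0.005,0.005],
  "dp": [
    [0,0.01,0],
    [0,0.018,0],
    [0,0.026,0],
    [0,0.034,0],
    [0,0.041,0],
    [0,0.048,0],
    [0,0.054,0],
    [0,0.056,0]
  ],
  "angular": [
    [0,0,0],
    [0,0,0],
    [0,0,0],
    [0,0,0],
    [0,0,0],
    [0,0,0],
    [0,0,0],
    [0,0,0]
  ]
}}

```text
t: 12.2
ee_pos: [0.5707, 0.1762, 0.0992]
orientation: [[0.163, -0.0, 0.987], [-0.987, -0.001, 0.163], [0.001, -1.0, -0.0]]
ft_force: [-0.4, -0.1, -0.4]
gripper_width: 0.0146
```

Free of contact so far; now I lower gently to the floor.

{"name": "apply_moves", "arguments": {
  "claw": [0.005,0.005,0.005,0.005,0.005,0.005,0.005],
  "dp": [
    [0,0.002,0],
    [0,0.004,0],
    [0,0.006,0],
    [0,0.007,0],
    [0,0.008,0],
    [0,0.009,0],
    [0,0.009,0]
  ],
  "angular": [
    [0,0,0],
    [0,0,0],
    [0,0,0],
    [0,0,0],
    [0,0,0],
    [0,0,0],
    [0,0,0]
  ]
}}

```text
t: 13.08
ee_pos: [0.5708, 0.1762, 0.0909]
orientation: [[0.163, 0.0, 0.987], [-0.987, -0.001, 0.163], [0.001, -1.0, 0.0]]
ft_force: [-1.5, -0.3, 4.6]
gripper_width: 0.0143
```

{"name": "apply_moves", "arguments": {
  "claw": [0.005,0.005,0.005],
  "dp": [
    [0,0.001,0],
    [0,0.002,0],
    [0,0.002,0]
  ],
  "angular": [
    [0,0,0],
    [0,0,0],
    [0,0,0]
  ]
}}

```text
t: 13.45
ee_pos: [0.571, 0.1763, 0.0908]
orientation: [[0.164, 0.002, 0.986], [-0.986, -0.001, 0.164], [0.001, -1.0, 0.001]]
ft_force: [-6.6, -1.2, 15.7]
gripper_width: 0.0149
```

The floor is firm at TCP z 0.0908. The expected value is 0.012 + 0.079 = 0.091, so the drive is down. I release and rise.

{"name": "apply_moves", "arguments": {
  "claw": [0.015,0.025,0.032,0.032,0.032,0.032,0.032,0.032,0.032,0.032],
  "dp": [
    [0,-0.001,0],
    [0,-0.001,0],
    [0,-0.001,0],
    [0,-0.001,0],
    [0,-0.015,0],
    [0,-0.04,0],
    [0,-0.08,0],
    [0,-0.12,-0.03],
    [0,-0.16,-0.07],
    [0,-0.16,-0.07]
  ],
  "angular": [
    [0,0,0],
    [0,0,0],
    [0,0,0],
    [0,0,0],
    [0,0,0],
    [0,0,0],
    [0,0,0],
    [0,0,0],
    [0,0,0],
    [0,0,0]
  ]
}}

```text
t: 14.7
ee_pos: [0.5015, 0.1652, 0.256]
orientation: [[0.165, 0.008, 0.986], [-0.986, 0.004, 0.165], [-0.003, -1.0, 0.009]]
ft_force: [-0.0, 0.6, 0.7]
gripper_width: 0.0324
```

Run:
```python
from look import *
im,c=look('w6'); s=viewer.grab_frame('scene')
a=cv2.resize(im[60:200,180:400],(440,280)); b=cv2.resize(s[185:325,215:375],(360,315),interpolation=cv2.INTER_CUBIC)
out=np.zeros((315,800,3),np.uint8); out[:280,:440]=a; out[:,440:]=b
save(cv2.convertScaleAbs(out,alpha=1.4),'fin')
for p in ([.5709,.1762,.112],): print(proj(c,p))
m=(im[80:175,205:370].min(2)>140).astype(np.uint8); n,l,st,cc=cv2.connectedComponentsWithStats(m)
for i in range(1,n):
    if st[i,4]>200: p=cc[i]+[205,80]; print(st[i],p,onz(c,*p,.112))
```

```text
14.7 [0.50151986 0.16522578 0.25603484] [-0.01165996  0.5566998   0.7393889 ]
[282.86139211 123.83632303]
[  70    3   17   79 1286] [282.6718507  121.46656299] [0.57295406 0.17672563 0.112     ]
[   0    4   20   78 1267] [214.95974743 122.10970797] [0.56199162 0.23830564 0.112     ]
[ 137    4   21   77 1253] [351.75738228 121.43256185] [0.58357453 0.11390937 0.112     ]
```

View pics/fin.png

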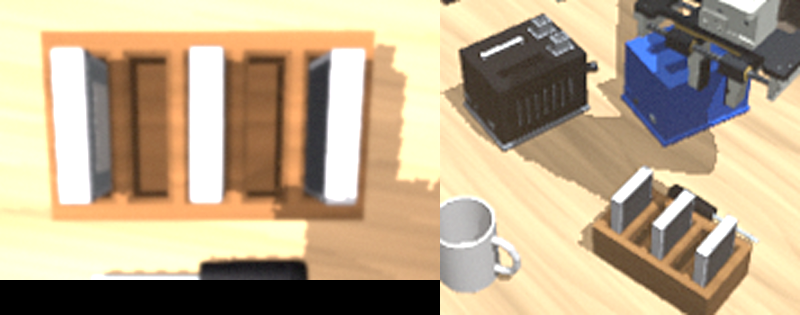

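The thick drive stands upright in the middle slot, at (205,125) in the left half. It is level with the stored drives on either side. The thin drive is still in the dock, the keys are up, and the gripper is clear.

```bash
python3 -c "
from h import *
print(ctrl.hand_in())"
```

```text
the job is handed in; nothing more can be done
None
```

The thick drive is standing in the rack's middle slot, and I handed the job in about 15 s into the 51 s allowed. Handing in reports no verdict, so the outcome below rests on my own checks.

**What I did:**
- I pressed the left ejector key to its stop, at TCP z 0.122 m with 28 N. The drive rose about 26 mm.
- I gripped the drive at 35 N, drew it straight up, carried it to the rack and lowered it to the slot floor. I let go only once it was down.

**Last checks:**
- **Seating:** the floor contact was firm at TCP z 0.0908 m, against 0.091 m expected.
- **Rack drives:** in the last wrist picture, the three drives' tops look equally long (77–79 px). The moved drive lies midway between the stored ones to within 1 mm. The stored drives measured within about 1 mm of where they were before.
- **Dock and gripper:** the thin drive is still plugged in, both keys are up, and the gripper is clear.

**Disagreements:**
- Triangulating the top and wrist views put the drive tops 5–8 mm lower than the stated heights. The top and scene views agreed with the stated height to 1.4 mm.
- Horizontal positions from the top and wrist cameras differed by 2–3 mm. I lined up the drive and slot using the wrist camera alone.

I did not measure whether the other things on the desk had moved. No unexpected contact showed up during the moves.

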